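# Load the laser marking station and shut its hood

## Task

Get the wooden block ready for laser marking: while the black carrier is still at the loading end of its guide, set the block flat inside the white rectangle on it and let go, then slide the carrier along the guide, round the bend, right up to the end stop, without lifting it out of the guide. Gently lower the hood until it is fully shut, never letting it slam, and only then press the green start button fully in and let it spring back. Leave the sanding block and the green box where they are.

Things in the scene. Friction and masses are not known exactly. Their poses are not given: they have to be found in the camera images.
- station: fixed laser marking station: grey base plate 310 x 370 x 12 mm; origin on the bench top, x away from the robot, y left towards the hood's hinges, yaw within 0.15 rad of 0. Guide channel 65 mm wide, walls 12 mm high, floor z 12 mm: its middle runs along y -110 mm from x -125 to -40 mm, a quarter circle of radius 70 mm about (-40, -40), then along x 30 mm to y 90 mm. Back edge: housing 60 mm high
- bend_start (a point): on the guide's floor, midway between the walls, where the first straight ends and the bend begins; axes as the station's
- bend_end (a point): on the guide's floor, midway between the walls, where the bend ends and the second straight begins; axes as the station's
- guide_home (a point): on the guide's floor under the hood: where the middle of the carrier's foot stands when the carrier is against the end stop; axes as the station's
- carrier_foot (a point): loose carrier, 350 g: black round deck, 140 mm diameter, top 22 mm above this point, on a white slippery foot of 60 mm diameter that runs in the guide; this point is the middle of the foot's underside, z up, the orange post towards -y, the white rectangle towards +y. Starts near the loading end of the guide, turned at most 0.15 rad from the station's axes. The deck clears the guide walls by 2 mm
- carrier_pad (a point): on the deck's top, the centre of the white outlined rectangle (60 mm along the carrier's x, 80 mm along its y) for the block; flat, not recessed
- carrier_post (a point): on the axis of the carrier's orange grip post, 14 mm (carrier x) by 20 mm (carrier y), 33 mm above the deck and 15 mm below the post's top; axes as the carrier's. The post is 64 mm from the rectangle's centre; gripped across its 14 mm (fingers on the +x and -x sides) it keeps the fingers clear of the block
- block_center (a point): centre of the light wooden block, 50 mm (its x) by 70 mm (its y) by 44 mm high, about 90 g, lying loose on the bench; it goes with its 70 mm along the carrier's y
- sanding_center (a point): centre of the brown cork sanding block, 64 x 107 x 31 mm, loose; not to be moved
- bit_box_center (a point): centre of the small green box, 51 x 76 x 50 mm, loose; not to be moved
- hood (a joint): opening angle of the white hood with amber window (168 mm along station y, 164 mm along x, 93 mm high), rad: 0 = shut, 1.5 = fully open, leaning left; starts open. Its hinge, at its left side, is stiff: the hood stays where it is left; 1 to 5 N at the handle swing it. Its right side (-y) is open below, where the carrier passes in
- hood_hinge (a point): middle of the hood's hinge axis, 16 mm above the bench; the axis is parallel to the station's x. The axes turn with the hood and equal the station's when shut
- hood_handle (a point): middle of the hood's handle, a round dark bar 12 mm thick, 80 mm long, parallel to the station's x, 35 mm off the hood's right face: in the hood's axes 203 mm to the right (-y) of the hinge and 75 mm above it (91 mm above the bench when shut). Axes turn with the hood. Can be gripped from above across the bar, fingers along the station's y, at every angle; it turns between the fingers
- start (a joint): the green start button, 28 mm across, pressed straight down: 0 = out, 0.006 m = fully in, spring 4 N when fully in
- start_top (a point): centre of the start button's top face

How it is judged (in metres and radians):
On the way, in this order (a step that is already met when the one before it is completed fails the run):
1. the block stands in the white rectangle of the carrier, let go, with the carrier still on the first straight of the guide (horizontal distance between block_center and carrier_pad below 0.012 m and z of block_center in the frame of carrier_pad between 0.018 and 0.026 m and angle between the x axis of block_center and the x axis of carrier_pad, either way round below 0.3 rad and angle between block_center's own z axis and vertical below 0.1 rad and contact force between the fingers and block below 0.2 N and x of carrier_foot in the frame of station below -0.035 m), for 0.2 s.
2. the carrier is at the end stop with the block on it (horizontal distance between block_center and carrier_pad below 0.012 m and z of block_center in the frame of carrier_pad between 0.018 and 0.026 m and angle between the x axis of block_center and the x axis of carrier_pad, either way round below 0.3 rad and angle between block_center's own z axis and vertical below 0.1 rad and horizontal distance between carrier_foot and guide_home below 0.008 m and z of carrier_foot in the frame of guide_home below 0.004 m), for 0.2 s.
3. the hood is shut (all of step 2 and value of joint hood below 0.03 rad), for 0.2 s.
4. the start button is pressed in with the hood shut (value of joint hood below 0.03 rad and value of joint start above 0.0045 m), for 0.05 s.
At the end, for the whole second after the job is handed in: the block lies flat on the carrier within 12 mm of the rectangle's centre and 0.3 rad of its direction, the carrier is in the guide within 8 mm of home at the end stop, the hood is shut (below 0.03 rad), the start button has been pressed and is out again, and everything is released and at rest (all of step 3 and value of joint start below 0.0015 m and linear speed of each of block, carrier below 0.02 m/s); the robot touches nothing.
It fails at once if the hood slams or is swung shut faster than 1.5 rad/s (velocity of joint hood below -1.5 rad/s).
It fails at once if the start button is pressed in while the hood is open (value of joint start above 0.0035 m and value of joint hood above 0.05 rad).
It fails at once if the carrier is lifted 8 mm or more off the guide's floor (z of carrier_foot in the frame of guide_home above 0.008 m).
It fails at once if the sanding block is moved by more than 30 mm (distance of sanding_center from where it was at the start of the episode above 0.03 m).
It fails at once if the green box is moved by more than 30 mm (distance of bit_box_center from where it was at the start of the episode above 0.03 m).
It also fails if it takes over 72 s, if anything falls off the work surface, if the arm or the gripper's body presses on something with over 40 N, if the wrist force passes 120 N, or if a joint passes its speed limit or range.

## Robot

A 6-joint arm with a two-finger parallel gripper is mounted at the origin on a cart in front of the work surface, level with it; the furniture and walls round the work are solid. World frame = base frame: x ahead of the robot, y to its left, z up, the work surface at z = 0. Lengths are in mm, angles in rad, forces in N, time in s.
With the tool pointing down it reaches from about 250 to 800 mm from the base axis. Payload 3.9 kg.
Tool frame: the origin (TCP) lies at the very end of the fingers, on their centre line; the grasp point (between the pads) lies 19 mm behind it; z points along the fingers, y is the direction in which the jaws open and shut (so a half turn about z gives the same grasp; the last joint's range is limited). The gripper opens to 85 mm and grips with 20 to 120 N. Pads are 22 mm wide; open, the fingers measure 114 mm over their backs; the gripper's body (76 mm by 85 mm) begins 54 mm behind the grasp point. The pads swing forward as they close: fully open they stand 13 mm farther back than shut.
Start: joints at [-1.139, 0.26, -0.138, 1.173, 0, 1.571], TCP at [219.71, -476.805, 231.304] pointing down, gripper open.
Joint ranges: [-2.78, 2.78], [-0.83, 1.72], [-1.28, 1.37], [-1.9, 2.12], [-1.57, 1.48], [-3.14, 3.14]. Speed limits (rad/s): [2.57, 2.57, 3.14, 3.14, 3.14, 3.14].

## Interface

Orientations are given as a unit quaternion [w, x, y, z].
In Python, from workcell import bot, camera, camera_model gives the robot as it stands.
- The arm moves only by the shell command python3 -m crank 'ROWS'. ROWS is JSON, a list that holds one entry, the list of rows, each a list of 7 numbers: the shift along the tool's x, y, z in cm, then the turn, a rotation vector about the tool's x, y, z in rad, then the opening, from -1 (shut) to 1 (fully open), so that 0 is half open. A call has exactly 8 rows; each row is the pose to reach, as a shift and turn from the pose commanded when the call began, along the tool's axes at that moment; what a row does not reach only later rows make up. A row lasts 1/8 s, in which the tool goes at most 62.5 mm and 10.7 degrees, less where a joint would pass 70% of its speed; a pose out of reach is approached as far as the arm can. A call with a gripper value outside its range is refused whole. The fingers move at their own pace and stop on an object; the grip force is fixed at half the most. Time passes only in rows, so rows that repeat a pose let the fingers close, or fill a call up. It gives the time, the measured TCP pose, the force and the opening at its end, in the units of the state.
- bot.sense(): the state, without advancing time (a new reading comes with each control period).
- camera(name): name is "scene" or "top" or "wrist"; returns the picture (480x640x3 uint8, red, green, blue); there is no depth.
- camera_model(name): a dict with "fov_y" (degrees; the focal length in pixels is half the picture's height over the tangent of half this angle, whatever the lens; pixels are square), "cx", "cy" (the principal point, pixels), "world_to_cam" (4x4, takes a point from world to camera coordinates). Camera axes: x right, y up, looking along -z (the intrinsics and any distortion apply to the point x, -y, -z); pixel columns grow to the right and rows downward; lengths in mm; the calibration is good to about 2 mm. A picture is of the moment at which its call begins: read the wrist's pose just before it. camera_model takes no time and is no camera call; for the wrist camera it gives the pose at the moment of the call.
- bot.close_job(): hands the job in, once; it reports no verdict.
The state is a dict: "t": time; "qpos": joint angles; "qvel": joint speeds; "joint_efforts": joint torques, N m; "tool_pos": TCP position; "tcp_rot": TCP orientation; "ft_force": force on the tool from outside, world axes, zero at the start; "torque": the same for the moment, N m; "opening": opening from 0.0 (shut) to 1.0 (fully open).
Only numpy, scipy, OpenCV 4.12 (cv2) and the standard library are available. Lean on these libraries where they do the work, as an engineer would, in place of code of your own. Each camera call takes 0.05 s, during which the arm holds its last target. There are 200 camera calls.

## Working session

There is one attempt and no reset: what is moved stays moved. The work goes in short steps, Python scripts to look and compute and a shell command to move; the robot and the scene stay as the last step left them, time stands still between calls to the robot, and variables do not carry over. Pictures are saved under pics/ and viewed, about 8 in all and at most 12, crops included, and the job is handed in when it is done.

```bash
mkdir -p pics; ls; python3 - <<'E'
from workcell import bot, camera, camera_model
import cv2, numpy as np
s=bot.sense(); print(s)
for n in ["scene","top","wrist"]:
    m=camera_model(n); print(n,{k:(np.round(v,4).tolist() if k=="world_to_cam" else v) for k,v in m.items()})
    cv2.imwrite(f"pics/{n}0.png",camera(n)[:,:,::-1])
E
```

```text
pics
{'t': 0.0, 'qpos': array([-1.13900167e+00,  2.60653119e-01, -1.39403591e-01,  1.17266054e+00,
       -2.56055331e-05,  1.57080571e+00]), 'qvel': array([ 0.00046309, -0.00016121,  0.00067502, -0.00069895,  0.00186281,
        0.00076696]), 'joint_efforts': array([ 1.20726882e-04, -4.05682290e+01,  2.53919649e+01,  1.87087903e-02,
       -1.24125522e-04,  7.08521966e-06]), 'tool_pos': array([ 219.42047282, -476.19772151,  230.46801687]), 'tcp_rot': array([-9.35421174e-04,  9.76785109e-01,  2.14219344e-01, -2.18264039e-04]), 'ft_force': array([ 0.09606544,  0.18276865, -0.09300324]), 'torque': array([ 0.00678737, -0.03279424,  0.00726459]), 'opening': 0.9990448304861936}
scene {'fov_y': 46.50481721269124, 'cx': 312.8633754719387, 'cy': 239.36224327392014, 'world_to_cam': [[-0.5975, -0.8017, 0.0163, 247.5058], [0.4268, -0.3008, 0.8529, -331.0768], [-0.6789, 0.5165, 0.5219, -1112.5018], [0.0, 0.0, 0.0, 1.0]]}
top {'fov_y': 47.23672899347275, 'cx': 316.82433452744795, 'cy': 240.24172432489647, 'world_to_cam': [[0.0232, -0.9997, 0.0024, -78.347], [0.997, 0.0233, 0.0736, -538.6252], [-0.0736, 0.0007, 0.9973, -1224.3971], [0.0, 0.0, 0.0, 1.0]]}
wrist {'fov_y': 66.95405277538453, 'cx': 317.18216259305234, 'cy': 235.0633126448291, 'world_to_cam': [[0.4182, -0.9084, -0.002, -524.243], [0.874, 0.4029, -0.2717, 34.8], [0.2476, 0.1119, 0.9624, -379.4788], [0.0, 0.0, 0.0, 1.0]]}
```

View pics/top0.png

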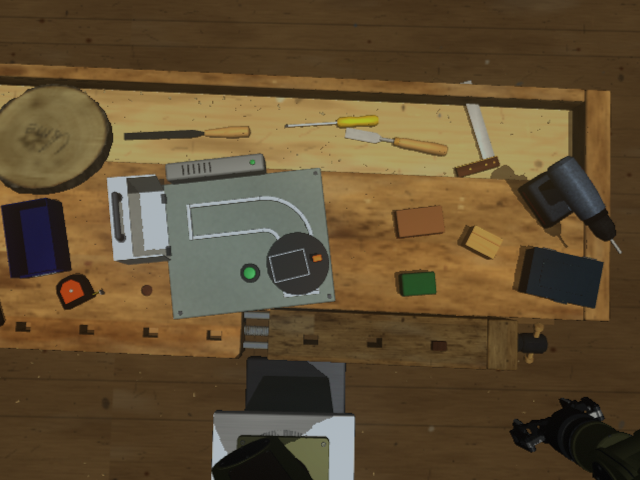

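View pics/scene0.png

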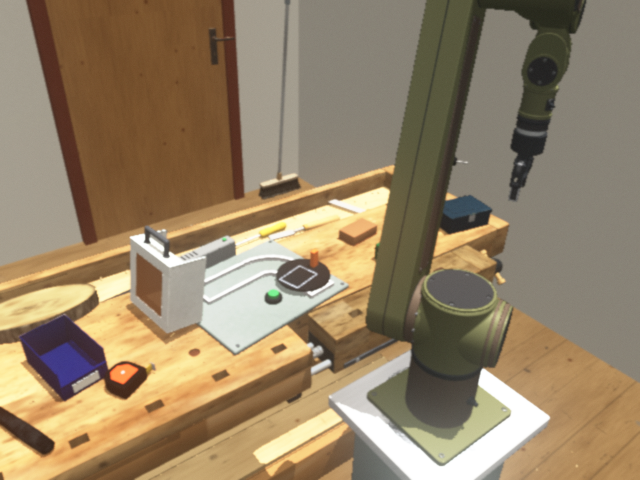

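Top view: block at (483,241), turned. Carrier at (298,263) with the post to its right at (317,257). Button at (250,272), hood open on the left, cork block at (419,221), green box at (418,283). I'll measure these next.

```bash
cat > h.py <<'E'
import numpy as np, cv2, math
from workcell import bot, camera, camera_model
from scipy.spatial.transform import Rotation as R
def ray(m,px,z):
    """pixels (N,2) -> world points on the plane z"""
    px=np.atleast_2d(np.asarray(px,float)); f=240/math.tan(math.radians(m["fov_y"])/2)
    T=np.array(m["world_to_cam"]); A=T[:3,:3]; c=-A.T@T[:3,3]
    d=np.c_[(px[:,0]-m["cx"])/f,-(px[:,1]-m["cy"])/f,-np.ones(len(px))]@A
    return c+d*((z-c[2])/d[:,2])[:,None]
def proj(m,P):
    f=240/math.tan(math.radians(m["fov_y"])/2); T=np.array(m["world_to_cam"])
    c=np.atleast_2d(P)@T[:3,:3].T+T[:3,3]
    return np.c_[m["cx"]+f*c[:,0]/-c[:,2], m["cy"]-f*c[:,1]/-c[:,2]]
def blobs(mask,amin=30):
    cs,_=cv2.findContours(mask.astype(np.uint8),cv2.RETR_EXTERNAL,cv2.CHAIN_APPROX_NONE)
    return sorted([c for c in cs if cv2.contourArea(c)>amin],key=cv2.contourArea,reverse=True)
def rect(m,c,z):
    """min-area rectangle of a contour cast on plane z: centre, sizes, dir of long side"""
    w=ray(m,c.reshape(-1,2),z)[:,:2].astype(np.float32); b=cv2.boxPoints(cv2.minAreaRect(w))
    e=[b[1]-b[0],b[2]-b[1]]; e.sort(key=np.linalg.norm)
    return b.mean(0).round(1),[round(float(np.linalg.norm(v)),1) for v in e],round(math.atan(e[1][1]/e[1][0]),3)
def tool_rows(target,yaw_y=None):
    """shift in cm (tool axes) from the commanded (measured) pose to target"""
    s=bot.sense(); r=R.from_quat(np.roll(s["tcp_rot"],-1))
    return (r.inv().apply(np.array(target)-s["tool_pos"])/10).round(2)
E
python3 - <<'E'
from h import *
m=camera_model("top"); im=cv2.imread("pics/top0.png"); hsv=cv2.cvtColor(im,cv2.COLOR_BGR2HSV)
def at(x,y): return hsv[y,x].tolist()
for n,p in dict(block=(480,238),bench=(460,260),plate=(200,270),plate2=(290,180),cork=(419,215),green=(418,280),deck=(310,280),post=(317,257),btn=(250,272),wall=(230,202)).items(): print(n,at(*p))
H,S,V=[hsv[:,:,i].astype(int) for i in range(3)]
def box(M,x0,y0,x1,y1):
    o=np.zeros_like(M); o[y0:y1,x0:x1]=M[y0:y1,x0:x1]; return o
cv2.imwrite("pics/crop0.png",cv2.resize(im[150:330,100:520],None,fx=1.9,fy=1.9,interpolation=cv2.INTER_CUBIC))
pl=box((S<60)&(V>90),160,160,345,325)
c=blobs(pl)[0]; print("plate",rect(m,c,12)); 
for n,mk,z in [("post",box((H<16)&(S>190)&(V>130),305,245,330,270),82),("btn",box((H>45)&(H<85)&(S>120),235,260,265,285),30),("green",box((H>45)&(H<85)&(S>100),390,260,445,305),50)]:
    b=blobs(mk,8); print(n,[rect(m,x,z) for x in b[:2]],[cv2.boundingRect(x) for x in b[:2]])
E
```

```text
block [20, 155, 170]
bench [16, 164, 151]
plate [60, 22, 118]
plate2 [55, 23, 122]
cork [14, 165, 127]
green [58, 137, 78]
deck [18, 25, 52]
post [17, 188, 167]
btn [66, 147, 161]
wall [99, 20, 164]
plate (array([531.4, 101.1], dtype=float32), [307.3, 383.4], -1.437)
post [] []
btn [(array([463.7,  83.2], dtype=float32), [24.6, 24.7], -1.548)] [(244, 267, 12, 12)]
green [(array([ 448.2, -291.6], dtype=float32), [47.0, 71.9], -1.474)] [(402, 272, 34, 24)]
```

View pics/crop0.png

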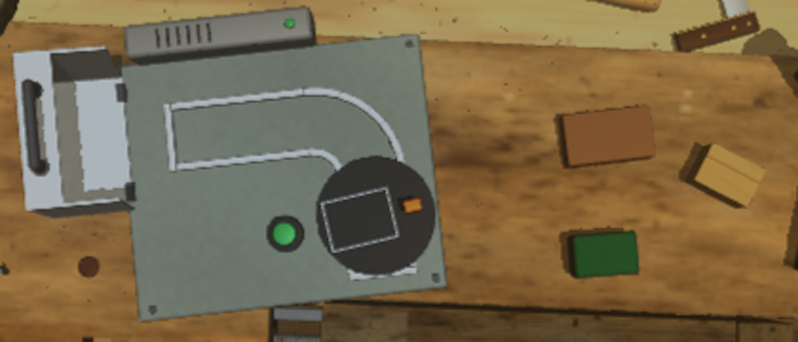

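```bash
python3 - <<'E'
from h import *
m=camera_model("top")
u=lambda L:np.array(L)/1.9+[100,150]
P=ray(m,u([(418,36),(445,285),(140,320)]),12)[:,:2]; print("corners",P.round(1).tolist(),"c",((P[0]+P[2])/2).round(1),"sizes",np.linalg.norm(P[0]-P[1]),np.linalg.norm(P[2]-P[1]))
d=P[0]-P[1];e=P[2]-P[1]; yaw=(math.atan2(d[1],d[0])+math.atan2(e[1],e[0])-math.pi/2)/2; print("yaws",math.atan2(d[1],d[0]),math.atan2(e[1],e[0])-math.pi/2)
c=(P[0]+P[2])/2; Rm=np.array([[math.cos(yaw),-math.sin(yaw)],[math.sin(yaw),math.cos(yaw)]])
st=lambda p:((p-c)@Rm).round(1).tolist()
print("wall pts (z24)",st(ray(m,u([(167,106),(305,91),(173,168),(313,151)]),24)[:,:2]))
print("deck circ",st(ray(m,u([(318,215),(435,215),(376,155),(376,274)]),34)[:,:2]))
pr=ray(m,u([(321,203),(386,188),(398,236),(334,251)]),34)[:,:2]; print("pad",pr.mean(0),st(pr.mean(0)),np.linalg.norm(pr-np.roll(pr,1,0),axis=1).round(1)); v=pr[0]-pr[1]; print("pad y-dir",math.atan2(v[1],v[0])-math.pi/2)
print("post",ray(m,u([(412,205)]),82),st(ray(m,u([(412,205)]),82)[:,:2]))
b=ray(m,u([(711,144),(765,173),(748,206),(696,180)]),44)[:,:2]; print("block",b.mean(0),np.linalg.norm(b-np.roll(b,1,0),axis=1).round(1),b.round(1).tolist())
k=ray(m,u([(565,116),(648,107),(655,156),(568,166)]),31)[:,:2];print("cork",k.mean(0),k.round().tolist())
print("button st",st(np.array([463.7,83.2])))
s=bot.sense(); print(s["t"],tool_rows([480,-360,230]))
r=R.from_quat(np.roll(s["tcp_rot"],-1)); print(r.as_matrix().round(3))
E
```

```text
corners [[705.7, -69.3], [406.2, -108.3], [356.5, 253.0]] c [531.1  91.8] sizes 302.0284591035698 364.6987047297988
yaws 0.1294403250520446 0.13669143589817523
wall pts (z24) [[97.8, 124.7], [97.8, -40.9], [23.1, 124.5], [25.1, -43.0]]
deck circ [[-51.8, -41.9], [-66.8, -178.6], [11.2, -117.2], [-127.9, -102.3]]
pad [481.26973966  -5.74810261] [-62.3, -90.1] [58.4 78.5 58.2 77.1]
pad y-dir 0.25053473214016475
post [[497.69703257 -66.67868943  82.        ]] [[-54.1, -152.7]]
block [ 542.21675879 -438.08238686] [46.2 71.2 43.9 67.4] [[579.0, -415.8], [546.4, -479.1], [507.2, -459.2], [536.3, -398.3]]
cork [ 586.85650295 -298.48272027] [[610.0, -246.0], [623.0, -345.0], [565.0, -353.0], [550.0, -250.0]]
button st [-68.0, 0.4]
0.15 [28.53  0.34  0.06]
[[ 0.908  0.418 -0.001]
 [ 0.418 -0.908  0.001]
 [-0.    -0.002 -1.   ]]
```

The station origin isn't the plate's centre: the guide puts it 30 mm along +x from there. The sizes fit: pad 58x78, block 45x70, walls consistent. Moving above the block.

```bash
python3 -m crank '[[[6,2,0.5,0,0,-0.16,1],[12,4,1,0,0,-0.32,1],[18,6,2,0,0,-0.48,1],[24,8,3,0,0,-0.66,1],[30.7,9.9,5,0,0,-0.66,1],[30.7,9.9,5,0,0,-0.66,1],[30.7,9.9,5,0,0,-0.66,1],[30.7,9.9,5,0,0,-0.66,1]]]'
python3 - <<'E'
from h import *
s=bot.sense(); m=camera_model("wrist"); im=camera("wrist"); cv2.imwrite("pics/w1.png",im[:,:,::-1])
im=camera("top"); print(s["tool_pos"],s["qpos"].round(3))
print(proj(m,[542,-438,44]))
np.save("w1.npy",m["world_to_cam"])
E
```

```text
t: 1.15
tool_pos: [538.6, -438.7, 181.8]
tcp_rot: [-0.0, 0.855, 0.519, -0.0]
ft_force: [0.2, 0.5, -0.7]
opening: 1.003
[ 538.55839522 -438.74219145  181.84448388] [-6.830e-01  5.790e-01  2.440e-01  1.236e+00 -1.000e-03  1.368e+00]
[[320.00228824 219.89048512]]
```

View pics/w1.png

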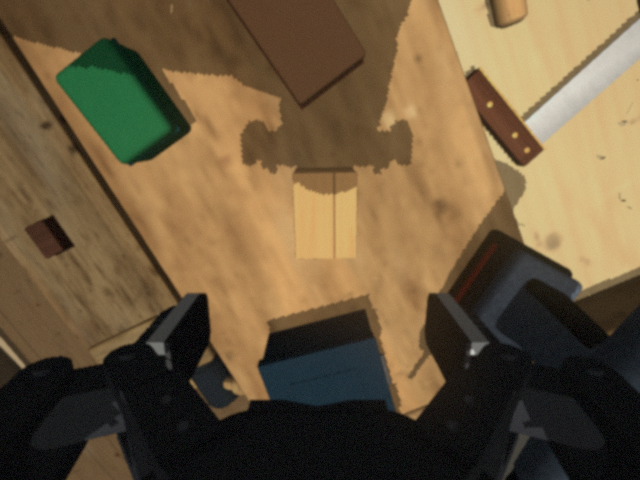

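The block is nearly square to the gripper. Its top spans about (294..357, 171..259).

```bash
python3 - <<'E'
from h import *
m=camera_model("wrist")
b=ray(m,[(293,171),(357,170),(357,259),(296,260)],44)[:,:2]; print(b.mean(0),np.linalg.norm(b-np.roll(b,1,0),axis=1).round(1)); v=b[1]-b[0]+b[2]-b[3]; w=b[0]-b[3]+b[1]-b[2]; print(np.degrees(math.atan2(v[1],v[0])),np.degrees(math.atan2(w[1],w[0])))
s=bot.sense(); r=R.from_quat(np.roll(s["tcp_rot"],-1)).as_matrix().round(3); print(r)
print(tool_rows([*b.mean(0),22-19+5]))
E
```

```text
[ 547.38686341 -438.19111909] [72.4 49.1 72.3 50.1]
-26.644515642487175 63.732755863213995
[[ 0.463  0.887  0.   ]
 [ 0.887 -0.463 -0.001]
 [-0.     0.001 -1.   ]]
[ 0.5   0.74 17.44]
```

```bash
python3 -m crank '[[[0.5,0.74,5,0,0,0,1],[0.5,0.74,10,0,0,0,1],[0.5,0.74,14,0,0,0,1],[0.5,0.74,17,0,0,0,1],[0.5,0.74,17.4,0,0,0,1],[0.5,0.74,17.4,0,0,0,-1],[0.5,0.74,17.4,0,0,0,-1],[0.5,0.74,17.4,0,0,0,-1]]]'
python3 -m crank '[[[0,0,0,0,0,0,-1],[0,0,0,0,0,0,-1],[0,0,-2,0,0,0,-1],[0,0,-6,0,0,0,-1],[0,0,-12,0,0,0,-1],[0,0,-16,0,0,0,-1],[0,0,-16,0,0,0,-1],[0,0,-16,0,0,0,-1]]]'
```

```text
t: 2.25
tool_pos: [550.1, -438.4, 9.8]
tcp_rot: [0.002, 0.855, 0.519, 0.001]
ft_force: [-0.1, -0.8, 5.6]
opening: 0.575
t: 3.25
tool_pos: [548.5, -436.9, 166.7]
tcp_rot: [-0.0, 0.855, 0.519, -0.0]
ft_force: [-0.7, 0.1, -1.7]
opening: 0.579
```

```bash
python3 -m crank '[[[4.5,-3,-2,0,0,-0.1,-1],[9,-6.5,-3.4,0,0,-0.28,-1],[14,-10,-3.4,0,0,-0.45,-1],[19,-13.5,-3.4,0,0,-0.6,-1],[24,-17,-3.4,0,0,-0.733,-1],[28.6,-20.3,-3.4,0,0,-0.733,-1],[28.6,-20.3,-3.4,0,0,-0.733,-1],[28.6,-20.3,-3.4,0,0,-0.733,-1]]]'
python3 - <<'E'
from h import *
s=bot.sense(); m=camera_model("wrist"); im=camera("wrist"); cv2.imwrite("pics/w2.png",im[:,:,::-1])
np.save("w2.npy",m["world_to_cam"])
print(s["tool_pos"],s["qpos"].round(3),R.from_quat(np.roll(s["tcp_rot"],-1)).as_matrix().round(3))
print(proj(m,[481.3,-5.7,34]))
E
```

```text
t: 4.25
tool_pos: [499.8, -89.8, 200.1]
tcp_rot: [-0.001, 0.612, 0.791, -0.001]
ft_force: [-1.5, -0.8, -1.7]
opening: 0.576
[499.81317577 -89.82773797 200.07682515] [-1.770e-01  2.480e-01 -2.380e-01  1.087e+00 -1.000e-03  1.139e+00] [[-0.252  0.968 -0.002]
 [ 0.968  0.252 -0.   ]
 [ 0.    -0.002 -1.   ]]
[[320.93427449 110.22929794]]
```

View pics/w2.png

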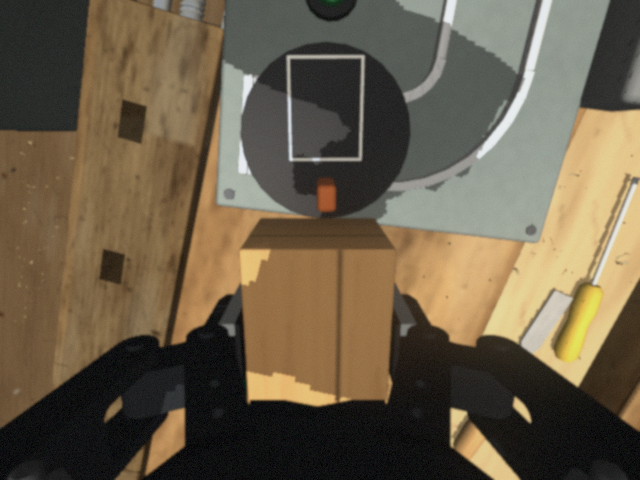

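The pad is clear, with corners about (289,57), (363,57), (361,159), (291,159). The held block's top front edge is at (245..393, 248), and the plate corners are at (219,205) and (541,242).

```bash
python3 - <<'E'
from h import *
m=camera_model("wrist"); m["world_to_cam"]=np.load("w2.npy")
b=ray(m,[(289,57),(363,57),(361.5,159),(291,159)],34)[:,:2]; c=b.mean(0); print("pad",c,np.linalg.norm(b-np.roll(b,1,0),axis=1).round(1)); w=b[0]-b[3]+b[1]-b[2]; v=b[1]-b[0]+b[2]-b[3];print("yaw carrier",math.atan2(w[1],w[0])-math.pi/2,math.atan2(v[1],v[0]))
d=ray(m,[(241,128),(410,128),(326,42),(326,217)],34)[:,:2]; print("deck c",[(d[0]+d[1])/2,(d[2]+d[3])/2],np.linalg.norm(d[0]-d[1]),np.linalg.norm(d[2]-d[3]))
print("post top",ray(m,[(327,179)],82))
print("plate edge",ray(m,[(219,205),(541,242)],12))
k=ray(m,[(245,248),(393,248),(250,403),(388,403)],236)[:,:2]; s=bot.sense(); r=R.from_quat(np.roll(s["tcp_rot"],-1)).as_matrix()
print("block top in tool xy",((np.c_[k,[236]*4]-s["tool_pos"])@r).round(1))
E
```

```text
pad [485.27431702  -4.35894893] [77.8 57.5 77.8 58.9]
yaw carrier 0.26356186084961 0.2541705133619229
deck c [array([488.3762698 , -18.07156971]), array([490.22468667, -23.284521  ])] 138.08899763692455 138.0066692616506
post top [[497.69999602 -52.46461553  82.        ]]
plate edge [[ 410.85147248 -108.68489474   12.        ]
 [ 714.11099184  -66.67969245   12.        ]]
block top in tool xy [[ 34.9 -22.  -35.6]
 [ 34.9  23.9 -35.7]
 [-22.6 -23.3 -35.7]
 [-22.4  25.4 -35.7]]
```

```bash
python3 -m crank '[[[5,0.4,0,0,0,0,-1],[8.6,0.75,1,0,0,0,-1],[8.6,0.75,5,0,0,0,-1],[8.6,0.75,10,0,0,0,-1],[8.6,0.75,13.5,0,0,0,-1],[8.6,0.75,14.8,0,0,0,-1],[8.6,0.75,15.4,0,0,0,-1],[8.6,0.75,15.6,0,0,0,-1]]]'
python3 - <<'E'
from h import *
s=bot.sense(); print(s["tool_pos"],s["ft_force"],s["t"])
E
```

```text
t: 5.3
tool_pos: [487.3, -5.2, 46.0]
tcp_rot: [0.001, 0.612, 0.791, 0.001]
ft_force: [-0.9, -1.2, -0.8]
opening: 0.576
[487.32671319  -5.15272437  45.98879064] [-0.92847778 -1.21649023 -0.80685303] 5.3
```

```bash
python3 -m crank '[[[0,0,0.05,0,0,0,-1],[0,0,0.1,0,0,0,-1],[0,0,0.15,0,0,0,-1],[0,0,0.2,0,0,0,-1],[0,0,0.2,0,0,0,-1],[0,0,0.2,0,0,0,-1],[0,0,0.2,0,0,0,-1],[0,0,0.2,0,0,0,-1]]]'
```

```text
t: 6.3
tool_pos: [486.4, -4.6, 43.8]
tcp_rot: [0.0, 0.612, 0.791, 0.0]
ft_force: [-1.3, -0.7, 5.8]
opening: 0.578
```

```bash
python3 -m crank '[[[0,0,-0.05,0,0,0,1],[0,0,-0.05,0,0,0,1],[0,0,-0.05,0,0,0,1],[0,0,-0.05,0,0,0,1],[0,0,-4,0,0,0,1],[0,0,-9,0,0,0,1],[-4,0,-14,0,0,0,1],[-7,0,-16,0,0,0,1]]]'
python3 -m crank '[[[-1.6,0,0,0,0,0,1],[-1.6,0,0,0,0,0,1],[-1.6,0,0,0,0,0,1],[-1.6,0,0,0,0,0,1],[-1.6,0,0,0,0,0,1],[-1.6,0,0,0,0,0,1],[-1.6,0,0,0,0,0,1],[-1.6,0,0,0,0,0,1]]]'
python3 - <<'E'
from h import *
s=bot.sense(); m=camera_model("wrist"); im=camera("wrist"); cv2.imwrite("pics/w3.png",im[:,:,::-1])
np.save("w3.npy",m["world_to_cam"])
print(s["tool_pos"],s["t"],R.from_quat(np.roll(s["tcp_rot"],-1)).as_matrix().round(3))
E
```

```text
t: 7.3
tool_pos: [505.6, -73.4, 206.6]
tcp_rot: [0.002, 0.612, 0.791, 0.001]
ft_force: [-0.2, -0.0, -0.4]
opening: 1.001
t: 8.3
tool_pos: [507.8, -87.9, 203.4]
tcp_rot: [0.0, 0.612, 0.791, 0.0]
ft_force: [0.3, 0.2, -0.3]
opening: 1.001
[507.79113751 -87.92847781 203.36567145] 8.3 [[-0.251  0.968  0.   ]
 [ 0.968  0.251 -0.   ]
 [-0.     0.    -1.   ]]
```

View pics/w3.png

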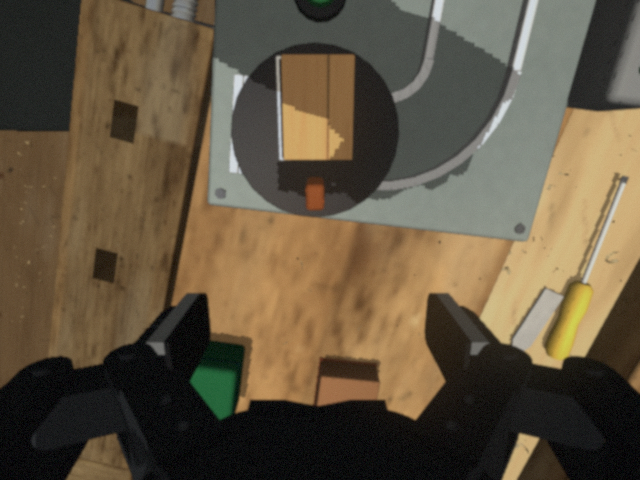

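The block's top spans about (281..355, 53..160), with a sliver of the pad's left line showing. The orange post is at (315,193).

```bash
python3 - <<'E'
from h import *
m=camera_model("wrist"); m["world_to_cam"]=np.load("w3.npy")
b=ray(m,[(281,53),(355,53),(353,160),(283,160)],78)[:,:2]; c=b.mean(0); print("block",c,np.linalg.norm(b-np.roll(b,1,0),axis=1).round(1)); w=b[0]-b[3]+b[1]-b[2]; v=b[1]-b[0]+b[2]-b[3];print(math.atan2(w[1],w[0])-math.pi/2,math.atan2(v[1],v[0]))
d=ray(m,[(232,130),(399,130),(315,43),(315,216)],34)[:,:2]; dc=np.array([(d[0]+d[1])/2,(d[2]+d[3])/2]);print("deck c",dc,np.linalg.norm(d[0]-d[1]),np.linalg.norm(d[2]-d[3]))
a=.258; X=np.array([math.cos(a),math.sin(a)]);Y=np.array([-X[1],X[0]])
o=np.array([dc[0]@X,dc[1]@Y]); o=o[0]*X+o[1]*Y; print("deck centre",o,"pad exp",o+16*Y,"post exp",o-48*Y)
print("block rel pad in carrier", (c-o-16*Y)@X,(c-o-16*Y)@Y)
im=cv2.imread("pics/w3.png"); h=cv2.cvtColor(im,cv2.COLOR_BGR2HSV); M=np.zeros((480,640),bool); M[170:220,300:330]=((h[:,:,0]<16)&(h[:,:,1]>170)&(h[:,:,2]>70))[170:220,300:330]
bl=blobs(M,8)[0]; print(cv2.boundingRect(bl)); print(h[174:214:2,315].tolist())
p=o-48*Y
box=np.array([[*(p+sx*7*X+sy*10*Y),z] for z in(34,82) for sx in(-1,1) for sy in(-1,1)]); print(proj(m,box).round(0).tolist())
e=ray(m,[(209,205),(525,241)],12)[:,:2];print("plate edge",e)
E
```

```text
block [487.63252367  -5.49975442] [70.7 49.8 70.7 50.8]
0.25427037112373774 0.25367238420404425
deck c [[489.29395613 -19.67673435]
 [489.85971656 -23.54701702]] 138.1038951550304 137.8604157774074
deck centre [490.28559541 -23.43463562] pad exp [486.20323926  -7.96420032] post exp [502.53266384 -69.84594151]
block rel pad in carrier 2.0107748607887808 2.0182001849701905
(306, 181, 18, 29)
[[15, 76, 47], [13, 123, 52], [11, 150, 73], [11, 160, 75], [10, 160, 78], [11, 168, 102], [11, 177, 131], [10, 175, 146], [11, 174, 148], [11, 175, 147], [11, 181, 144], [10, 181, 144], [11, 181, 144], [11, 173, 146], [11, 181, 142], [11, 177, 141], [11, 183, 141], [10, 175, 128], [10, 119, 94], [14, 43, 78]]
[[308.0, 204.0], [308.0, 181.0], [324.0, 204.0], [324.0, 181.0], [306.0, 216.0], [306.0, 189.0], [325.0, 216.0], [325.0, 189.0]]
plate edge [[ 409.54465151 -109.83028601]
 [ 709.89547063  -68.31135871]]
```

Block placed within about 2.5 mm of the pad centre and aligned. The foot measures about (-91,-108) in the station frame, against the guide's y of -110. Gripping the post.

```bash
python3 -m crank '[[[2.25,-0.06,3,0,0,0,0],[2.25,-0.06,8,0,0,0,0],[2.25,-0.06,12,0,0,0,0],[2.25,-0.06,14.5,0,0,0,0],[2.25,-0.06,15.3,0,0,0,0],[2.25,-0.06,15.3,0,0,0,-0.5],[2.25,-0.06,15.3,0,0,0,-1],[2.25,-0.06,15.3,0,0,0,-1]]]'
python3 -m crank '[[[0,0,0,0,0,0,-1],[0,0,0,0,0,0,-1],[0,0,0,0,0,0,-1],[0,0,0,0,0,0,-1],[0,0,0,0,0,0,-1],[0,0,0,0,0,0,-1],[0,0,0,0,0,0,-1],[0,0,0,0,0,0,-1]]]'
```

```text
t: 9.35
tool_pos: [502.5, -66.6, 51.4]
tcp_rot: [0.001, 0.612, 0.791, 0.0]
ft_force: [0.4, -0.3, 1.5]
opening: 0.155
t: 10.35
tool_pos: [502.6, -66.6, 51.4]
tcp_rot: [0.001, 0.612, 0.791, 0.0]
ft_force: [-1.3, -0.5, 5.2]
opening: 0.151
```

```bash
python3 -m crank '[[[-0.05,0.4,0,0,0,0,-1],[-0.13,1.1,0,0,0,0,-1],[-0.21,1.8,0,0,0,0,-1],[-0.3,2.5,0,0,0,0,-1],[-0.38,3.2,0,0,0,0,-1],[-0.46,3.9,0,0,0,0,-1],[-0.54,4.5,0,0,0,0,-1],[-0.58,4.8,0,0,0,0,-1]]]'
python3 - <<'E'
from h import *
s=bot.sense(); f=s["ft_force"]; X=np.array([.9909,.1345]);Y=np.array([-.1345,.9909]); o=np.array([565.3,98.5]); p=s["tool_pos"][:2]+48*np.array([-.251,.968])-o
print("foot st",p@X,p@Y,"f",f[:2]@X,f[:2]@Y,f[2],s["torque"].round(2)); 
m=camera_model("wrist"); cv2.imwrite("pics/w4.png",camera("wrist")[:,:,::-1]); np.save("w4.npy",m["world_to_cam"])
E
```

```text
t: 11.35
tool_pos: [549.3, -59.8, 51.3]
tcp_rot: [-0.0, 0.612, 0.791, -0.0]
ft_force: [-4.2, -0.5, 9.5]
opening: 0.152
foot st -42.837228426679495 -107.05548095019465 f -4.262312944099164 0.05923612181218077 9.509637829819985 [0.04 0.72 0.15]
```

View pics/w4.png

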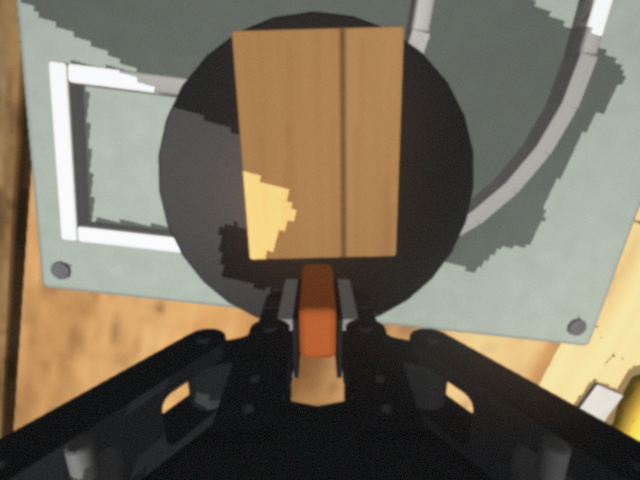

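The carrier moved with the block in place. The guide's end walls are visible at left, inner edges at about (90,85) and (80,230), so I can check where the carrier sits in the guide.

```bash
python3 - <<'E'
from h import *
m=camera_model("wrist"); m["world_to_cam"]=np.load("w4.npy")
X=np.array([.9909,.1345]);Y=np.array([-.1345,.9909]); o=np.array([565.3,98.5])
st=lambda px,z:np.c_[(ray(m,px,z)[:,:2]-o)@X,(ray(m,px,z)[:,:2]-o)@Y].round(1).tolist()
print("walls L/R mid lines",st([(70,75),(150,82),(70,234),(170,242),(62,150)],24))
print("deck l/r/top",st([(159,172),(473,172),(330,13)],34))
print("plate edge",st([(45,288),(588,344)],12), "outer bend wall",st([(590,45),(545,140),(470,222)],24))
E
```

```text
walls L/R mid lines [[-154.1, -75.4], [-119.6, -74.1], [-158.7, -148.0], [-110.3, -146.3], [-159.8, -108.0]]
deck l/r/top [[-111.5, -111.2], [25.0, -94.9], [-45.1, -41.2]]
plate edge [[-182.3, -185.0], [122.4, -183.4]] outer bend wall [[66.1, -37.2], [58.4, -77.4], [33.5, -119.0]]
```

```bash
python3 -m crank '[[[-0.1,0.4,-0.05,0,0,0,-1],[-0.18,1.2,-0.1,0,0,0,-1],[-0.11,2.1,-0.1,0,0,0,-1],[0.07,3.0,-0.1,0,0,0,-1],[0.38,3.87,-0.1,0,0,0,-1],[0.8,4.69,-0.1,0,0,0,-1],[1.31,5.44,-0.1,0,0,0,-1],[1.31,5.44,-0.1,0,0,0,-1]]]'
cat >> h.py <<'E'
def foot():
    s=bot.sense(); f=s["ft_force"]; X=np.array([.9909,.1345]);Y=np.array([-.1345,.9909]); o=np.array([565.3,98.5]); p=s["tool_pos"][:2]+50*np.array([-.251,.968])-o
    print("foot st",p@X,p@Y,"f",f[:2]@X,f[:2]@Y,f[2],"r",np.hypot(*(p@np.c_[X,Y]+40)))
E
python3 -c "
from h import *
foot()"
```

```text
t: 12.4
tool_pos: [600.3, -32.3, 51.4]
tcp_rot: [0.0, 0.611, 0.791, 0.001]
ft_force: [1.4, 0.9, 2.2]
opening: 0.154
foot st 11.170397030777997 -84.66115714631809 f 1.5351169977480013 0.7006516787094427 2.200457968311139 r 67.91927922126068
```

```bash
python3 -m crank '[[[0.61,0.68,0,0,0,0,-1],[1.31,1.27,0,0,0,0,-1],[2.07,1.78,0,0,0,0,-1],[2.9,2.17,0,0,0,0,-1],[3.78,2.45,0,0,0,0,-1],[4.67,2.62,0,0,0,0,-1],[5.6,2.73,0,0,0,0,-1],[6.1,2.79,0,0,0,0,-1]]]'
python3 -c "
from h import *
foot()"
```

```text
t: 13.4
tool_pos: [610.4, 33.2, 51.4]
tcp_rot: [0.0, 0.612, 0.791, 0.0]
ft_force: [-0.1, -1.9, 4.3]
opening: 0.151
foot st 29.997464822486556 -21.100311355574107 f -0.33645464135773623 -1.8371168911988582 4.258662769553059 r 72.50409169441049
```

```bash
python3 -m crank '[[[0.8,0.09,0,0,0,0,-1],[1.8,0.21,0,0,0,0,-1],[2.8,0.33,0,0,0,0,-1],[3.9,0.46,0,0,0,0,-1],[5.0,0.6,0,0,0,0,-1],[6.2,0.74,0,0,0,0,-1],[7.3,0.87,0,0,0,0,-1],[8,0.95,0,0,0,0,-1]]]'
python3 -c "
from h import *
foot()"
```

```text
t: 14.4
tool_pos: [599.5, 113.4, 51.4]
tcp_rot: [0.0, 0.612, 0.791, 0.0]
ft_force: [-0.5, -2.5, 5.2]
opening: 0.152
foot st 29.911657686418067 59.774988260960924 f -0.8551053350937444 -2.416739100922305 5.2151699309739925 r 121.83057154482117
```

```bash
python3 -m crank '[[[0.5,0.06,0,0,0,0,-1],[1.1,0.13,0,0,0,0,-1],[1.7,0.2,0,0,0,0,-1],[2.2,0.26,0,0,0,0,-1],[2.6,0.31,0,0,0,0,-1],[2.9,0.34,0,0,0,0,-1],[3.1,0.37,0,0,0,0,-1],[3.1,0.37,0,0,0,0,-1]]]'
python3 -c "
from h import *
foot()"
```

```text
t: 15.4
tool_pos: [595.2, 144.1, 51.4]
tcp_rot: [-0.0, 0.612, 0.791, 0.0]
ft_force: [0.0, -2.8, 5.1]
opening: 0.15
foot st 29.789660947942807 90.83054942065597 f -0.3670981681321298 -2.7572522182644645 5.118059958474627 r 148.28091393345107
```

```bash
python3 -m crank '[[[0.05,0.01,0,0,0,0,-1],[0.1,0.01,0,0,0,0,-1],[0.15,0.02,0,0,0,0,-1],[0.2,0.02,0,0,0,0,-1],[0.25,0.03,0,0,0,0,-1],[0.3,0.04,0,0,0,0,-1],[0.3,0.04,0,0,0,0,-1],[0.3,0.04,0,0,0,0,-1]]]'
python3 - <<'E'
from h import *
foot(); m=camera_model("wrist"); cv2.imwrite("pics/w5.png",camera("wrist")[:,:,::-1]); np.save("w5.npy",m["world_to_cam"])
E
```

```text
t: 16.4
tool_pos: [594.8, 146.8, 51.4]
tcp_rot: [-0.0, 0.612, 0.791, -0.0]
ft_force: [1.0, -2.2, 5.4]
opening: 0.153
foot st 29.820234001241186 93.52262586378923 f 0.6592497775124073 -2.3103296284929726 5.424341722957176 r 150.67566722450417
```

View pics/w5.png

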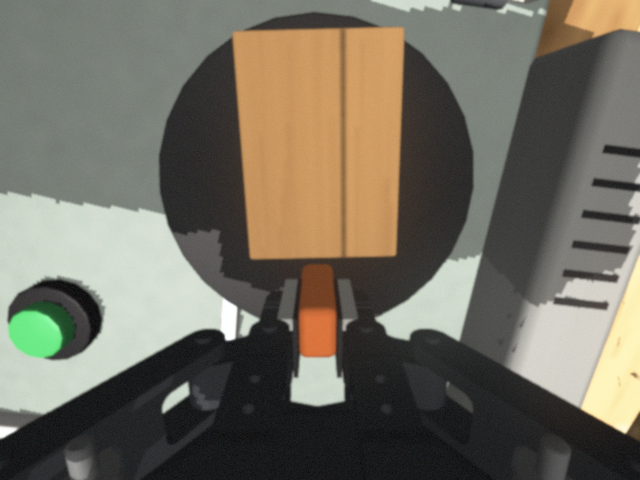

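The block is unmoved on the deck. No stop contact yet, so I'll push on gently.

```bash
python3 -m crank '[[[0.05,0.01,0,0,0,0,-1],[0.1,0.01,0,0,0,0,-1],[0.15,0.02,0,0,0,0,-1],[0.2,0.02,0,0,0,0,-1],[0.25,0.03,0,0,0,0,-1],[0.3,0.04,0,0,0,0,-1],[0.3,0.04,0,0,0,0,-1],[0.3,0.04,0,0,0,0,-1]]]'
python3 -c "
from h import *
foot()"
```

```text
t: 17.45
tool_pos: [594.6, 148.2, 51.4]
tcp_rot: [0.001, 0.612, 0.791, -0.001]
ft_force: [0.3, -5.1, 5.3]
opening: 0.154
foot st 29.83695607145 94.96681952254957 f -0.3680149923945249 -5.132083032181081 5.281421899861067 r 151.96461037148782
```

Stop contact: the tool was held at 1.4 of the 3 mm commanded and the force rose to 5 N. Releasing, lifting, and locating the hood in the first top view.

```bash
python3 -m crank '[[[0,0,0,0,0,0,0],[0,0,0,0,0,0,0],[0,0,0,0,0,0,0],[0,0,-0.5,0,0,0,0],[0,0,-4,0,0,0,0],[0,0,-9,0,0,0,0],[-1,0,-15,0,0,0,0],[-2,0,-21,0,0,0,0]]]'
python3 - <<'E'
from h import *
m=camera_model("top"); u=lambda L:np.array(L)/1.9+[100,150]
X=np.array([.9909,.1345]);Y=np.array([-.1345,.9909]); o=np.array([565.3,98.5])-[4,1.5]
st=lambda px,z:np.c_[(ray(m,px,z)[:,:2]-o)@X,(ray(m,px,z)[:,:2]-o)@Y].round(1).tolist()
print("hinges z16",st(u([(122,92),(130,191)]),16)); print("handle ends z224",st(u([(29,82),(42,172)]),224))
print("hood face corners z189",st(u([(14,55),(50,50),(28,211),(66,206)]),189)); print("button",st(u([(284,233)]),30))
print(bot.sense()["tool_pos"])
E
```

```text
t: 18.45
tool_pos: [599.3, 129.9, 263.5]
tcp_rot: [0.0, 0.612, 0.791, 0.0]
ft_force: [0.7, 0.0, 0.2]
opening: 0.496
hinges z16 [[91.7, 177.4], [-28.2, 178.8]]
handle ends z224 [[74.5, 215.2], [-17.1, 210.0]]
hood face corners z189 [[111.4, 240.4], [112.5, 202.8], [-51.6, 239.7], [-50.8, 200.5]]
button [[-98.9, -0.5]]
[599.34393661 129.88907293 263.48571517]
```

```bash
python3 -m crank '[[[1,0,-4,0,0,-0.18,0],[4,0.3,-6,0,0,-0.36,0],[7.5,0.5,-6,0,0,-0.54,0],[11,0.7,-6,0,0,-0.73,0],[14,0.9,-6,0,0,-0.91,0],[17,1.1,-6,0,0,-1.09,0],[18.5,1.2,-6,0,0,-1.27,0],[18.5,1.2,-6,0,0,-1.45,0]]]'
python3 - <<'E'
from h import *
m=camera_model("wrist"); s=bot.sense(); cv2.imwrite("pics/w6.png",camera("wrist")[:,:,::-1]); np.save("w6.npy",m["world_to_cam"])
print(s["tool_pos"],s["qpos"].round(2)); print(R.from_quat(np.roll(s["tcp_rot"],-1)).as_matrix().round(3)); print(proj(m,[564.5,312.3,228]))
E
```

```text
t: 19.45
tool_pos: [564.2, 313.5, 321.3]
tcp_rot: [-0.0, -0.071, 0.998, 0.0]
ft_force: [0.4, -0.4, 0.7]
opening: 0.498
[564.21768332 313.5470656  321.33097765] [0.51 0.47 0.41 1.51 0.   0.37]
[[-0.99  -0.141 -0.   ]
 [-0.141  0.99   0.   ]
 [ 0.     0.    -1.   ]]
[[315.52363961 237.39705062]]
```

View pics/w6.png

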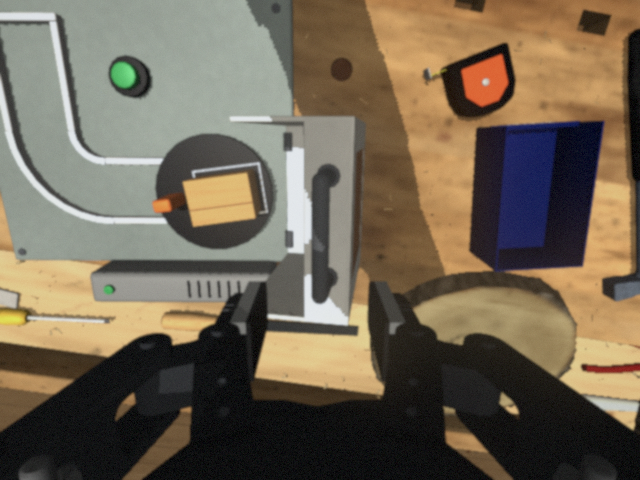

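The handle bar runs from (325,165) to (321,302), centre (323,234). The block's offset from the pad outline fits parallax for its height.

```bash
python3 - <<'E'
from h import *
from scipy.optimize import brentq
m=camera_model("wrist"); m["world_to_cam"]=np.load("w6.npy")
X=np.array([.9909,.1345]);Y=np.array([-.1345,.9909]); o=np.array([565.3,98.5])
st=lambda px,z:np.c_[(ray(m,px,z)[:,:2]-o)@X,(ray(m,px,z)[:,:2]-o)@Y].round(1)
for z in (220,228,236): e=ray(m,[(325,165),(321,302)],z); print(z,e.mean(0).round(1),np.linalg.norm(e[0]-e[1]).round(1),st([(323,234)],z))
print("hinges",st([(288,141),(289,239)],16), "plate corner l-near", st([(275,8)],12))
for hy in (175,180,185):
  for z in (225,230):
    y=st([(323,234)],z)[0,1]; th=brentq(lambda t:-203*math.cos(t)+75*math.sin(t)-(y-hy),.5,1.6); print(hy,z,y,th,16+203*math.sin(th)+75*math.cos(th))
bl=ray(m,[(184,180),(249,172),(256,218),(190,227)],78)[:,:2]; print("block",bl.mean(0),st([(184,180),(249,172),(256,218),(190,227)],78).mean(0), np.linalg.norm(bl-np.roll(bl,1,0),axis=1))
pc=ray(m,[(262,163),(270,213)],34)[:,:2]; print("pad left corners",pc)
q=pc.mean(0); yc=np.array([-.251,.968]); print("pad centre from edge",q-40*yc)
E
```

```text
220 [565.9 317.7 220. ] 99.7 [[ 27.8 217.2]]
228 [563.6 317.2 228. ] 96.4 [[ 25.5 217. ]]
236 [561.4 316.8 236. ] 93.2 [[ 23.3 216.9]]
hinges [[-30.6 178. ]
 [ 91.6 177.3]] plate corner l-near [[-172.1  165.6]]
175 225 217.1 1.412678184413893 228.27715374010472
175 230 217.0 1.412207124146746 228.2969618247045
180 225 217.1 1.3891766755670087 229.2078563280446
180 230 217.0 1.3887076688193483 229.22523302836396
185 225 217.1 1.365770906524369 230.0177329101498
185 230 217.0 1.3653036718778195 230.03270778084413
block [580.145909   209.77413002] [ 29.7  108.25] [51.49651455 69.86781941 50.00331918 73.70127621]
pad left corners [[539.44797164 244.99007689]
 [597.44112027 260.51311819]]
pad centre from edge [578.48454595 214.03159754]
```

```bash
python3 -m crank '[[[0,0.37,3,0,0,0,0],[0,0.37,7,0,0,0,0],[0,0.37,10,0,0,0,0],[0,0.37,11.1,0,0,0,0],[0,0.37,11.1,0,0,0,0],[0,0.37,11.1,0,0,0,-1],[0,0.37,11.1,0,0,0,-1],[0,0.37,11.1,0,0,0,-1]]]'
python3 -m crank '[[[0,0,0,0,0,0,-1],[0,0,0,0,0,0,-1],[0,0,0,0,0,0,-1],[0,0,0,0,0,0,-1],[0,0,0,0,0,0,-1],[0,0,0,0,0,0,-1],[0,0,0,0,0,0,-1],[0,0,0,0,0,0,-1]]]'
```

```text
t: 20.5
tool_pos: [565.2, 316.1, 212.1]
tcp_rot: [0.001, -0.066, 0.998, 0.001]
ft_force: [0.6, 0.2, 5.7]
opening: 0.115
t: 21.5
tool_pos: [565.2, 316.2, 212.1]
tcp_rot: [0.002, -0.066, 0.998, 0.001]
ft_force: [0.0, 0.0, 5.8]
opening: 0.121
```

Bar gripped: the gap reads about 10 mm on the 12 mm bar. Computing the lowering arc.

```bash
python3 - <<'E'
import numpy as np
t0=1.392; f=lambda t:np.array([-203*np.cos(t)+75*np.sin(t),203*np.sin(t)+75*np.cos(t)])
for t in list(np.arange(t0,0,-.06))+[0]: d=f(t)-f(t0); print(round(t,3),(d[0]/10).round(2),(-d[1]/10).round(2))
E
```

```text
1.392 0.0 -0.0
1.332 -1.28 -0.19
1.272 -2.58 -0.3
1.212 -3.88 -0.33
1.152 -5.17 -0.29
1.092 -6.47 -0.16
1.032 -7.75 0.04
0.972 -9.02 0.31
0.912 -10.27 0.67
0.852 -11.49 1.09
0.792 -12.69 1.59
0.732 -13.86 2.16
0.672 -14.99 2.8
0.612 -16.08 3.51
0.552 -17.12 4.28
0.492 -18.12 5.11
0.432 -19.07 6.0
0.372 -19.96 6.94
0.312 -20.79 7.94
0.252 -21.56 8.99
0.192 -22.27 10.07
0.132 -22.91 11.2
0.072 -23.48 12.37
0.012 -23.98 13.57
0 -24.07 13.81
```

```bash
python3 -m crank '[[[0,-0.4,-0.05,0,0,0,-1],[0,-1.28,-0.19,0,0,0,-1],[0,-2.58,-0.3,0,0,0,-1],[0,-3.88,-0.33,0,0,0,-1],[0,-5.17,-0.29,0,0,0,-1],[0,-6.47,-0.16,0,0,0,-1],[0,-7.1,-0.06,0,0,0,-1],[0,-7.1,-0.06,0,0,0,-1]]]'
python3 -c "
from h import *
foot(); print(bot.sense()['torque'])"
```

```text
t: 22.5
tool_pos: [574.8, 245.9, 212.8]
tcp_rot: [0.002, -0.066, 0.998, 0.001]
ft_force: [-0.8, 1.5, 7.1]
opening: 0.115
foot st 23.277096835607637 194.42874852370267 f -0.5519328753076209 1.5494378806474527 7.059292873281299 r 242.8185106583357
[0.71037217 0.11673506 0.05616946]
```

```bash
python3 -m crank '[[[0,-0.65,0.1,0,0,0,-1],[0,-1.92,0.37,0,0,0,-1],[0,-3.17,0.73,0,0,0,-1],[0,-4.39,1.15,0,0,0,-1],[0,-5.59,1.65,0,0,0,-1],[0,-6.76,2.22,0,0,0,-1],[0,-7.89,2.86,0,0,0,-1],[0,-7.89,2.86,0,0,0,-1]]]'
python3 -c "
from h import *
s=bot.sense(); print(s['torque'],s['qpos'].round(2)); m=camera_model('wrist');print(s['tool_pos'],(s['tool_pos'][:2]-[565.3,98.5])@np.array([[.9909,-.1345],[.1345,.9909]]))"
```

```text
t: 23.5
tool_pos: [585.5, 164.8, 181.5]
tcp_rot: [0.001, -0.066, 0.998, -0.002]
ft_force: [6.7, -0.3, -0.8]
opening: 0.112
[-0.02839227 -1.13497466 -0.00113534] [ 0.28  0.42 -0.02  1.12 -0.    0.14]
[585.49993667 164.75573367 181.50458779] [28.92751342 62.93591501]
```

```bash
python3 -m crank '[[[0,-1.09,0.71,0,0,0,-1],[0,-2.13,1.48,0,0,0,-1],[0,-3.13,2.31,0,0,0,-1],[0,-4.08,3.2,0,0,0,-1],[0,-4.97,4.14,0,0,0,-1],[0,-5.8,5.14,0,0,0,-1],[0,-6.57,6.19,0,0,0,-1],[0,-6.57,6.19,0,0,0,-1]]]'
python3 -c "
from h import *
s=bot.sense(); print((s['tool_pos'][:2]-[565.3,98.5])@np.array([[.9909,-.1345],[.1345,.9909]]))"
```

```text
t: 24.5
tool_pos: [593.8, 100.4, 118.8]
tcp_rot: [0.0, -0.066, 0.998, -0.001]
ft_force: [8.4, 1.3, -3.2]
opening: 0.119
[28.53029277 -1.97339446]
```

```bash
python3 -m crank '[[[0,-0.71,1.08,0,0,0,-1],[0,-1.35,2.21,0,0,0,-1],[0,-1.7,2.9,0,0,0,-1],[0,-1.92,3.38,0,0,0,-1],[0,-2.08,3.75,0,0,0,-1],[0,-2.2,4.0,0,0,0,-1],[0,-2.3,4.3,0,0,0,-1],[0,-2.38,4.5,0,0,0,-1]]]'
python3 -m crank '[[[0,-0.03,0.08,0,0,0,-1],[0,-0.06,0.16,0,0,0,-1],[0,-0.08,0.22,0,0,0,-1],[0,-0.1,0.28,0,0,0,-1],[0,-0.1,0.33,0,0,0,-1],[0,-0.1,0.38,0,0,0,-1],[0,-0.1,0.42,0,0,0,-1],[0,-0.1,0.42,0,0,0,-1]]]'
python3 -c "
from h import *
s=bot.sense(); print((s['tool_pos'][:2]-[565.3,98.5])@np.array([[.9909,-.1345],[.1345,.9909]]))"
```

```text
t: 25.5
tool_pos: [596.9, 77.7, 74.8]
tcp_rot: [0.001, -0.066, 0.998, -0.0]
ft_force: [6.2, 1.7, 2.4]
opening: 0.118
t: 26.5
tool_pos: [597.1, 76.2, 70.9]
tcp_rot: [0.001, -0.066, 0.998, -0.001]
ft_force: [5.4, -1.0, 2.4]
opening: 0.113
[ 28.50844488 -26.3706822 ]
```

```bash
python3 -m crank '[[[0,-0.02,0.08,0,0,0,-1],[0,-0.03,0.16,0,0,0,-1],[0,-0.04,0.24,0,0,0,-1],[0,-0.05,0.32,0,0,0,-1],[0,-0.05,0.4,0,0,0,-1],[0,-0.05,0.4,0,0,0,-1],[0,-0.05,0.4,0,0,0,-1],[0,-0.05,0.4,0,0,0,-1]]]'
python3 - <<'E'
from h import *
im=camera("scene"); cv2.imwrite("pics/s7.png",cv2.resize(im[180:400,80:420],None,fx=2.2,fy=2.2)[:,:,::-1])
E
```

```text
t: 27.5
tool_pos: [597.3, 75.8, 69.5]
tcp_rot: [0.002, -0.066, 0.998, -0.001]
ft_force: [0.7, -1.1, 17.0]
opening: 0.118
```

View pics/s7.png

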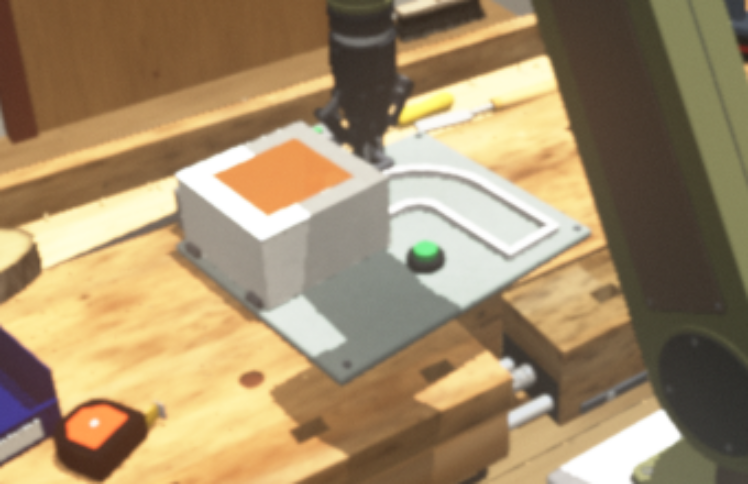

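The hood looks shut, and the force rose to 17 N against the stop. Releasing with a small opening, lifting, and triangulating the button from the two earlier wrist pictures.

```bash
python3 -m crank '[[[0,0,-0.2,0,0,0,-0.4],[0,0,-0.3,0,0,0,-0.4],[0,0,-0.3,0,0,0,-0.4],[0,0,-0.3,0,0,0,-0.4],[0,0,-2,0,0,0,-0.4],[0,0,-5,0,0,0,-0.4],[0,0,-8,0,0,0,-1],[0,0,-12,0,0,0,-1]]]'
python3 - <<'E'
from h import *
from scipy.optimize import least_squares
obs=[]
for k,roi in (("w5",(0,290,90,370)),("w6",(100,50,155,105))):
    im=cv2.imread(f"pics/{k}.png"); h=cv2.cvtColor(im,cv2.COLOR_BGR2HSV); M=(h[:,:,0]>45)&(h[:,:,0]<85)&(h[:,:,1]>110)&(h[:,:,2]>110)
    N=np.zeros_like(M); x0,y0,x1,y1=roi; N[y0:y1,x0:x1]=M[y0:y1,x0:x1]; b=blobs(N)[0]; (c,sz,_)=cv2.minAreaRect(b); mm=camera_model("wrist"); mm["world_to_cam"]=np.load(k+".npy"); obs.append((mm,np.array(c))); print(k,c,sz)
r=least_squares(lambda P:np.concatenate([(proj(m,P)-c).ravel() for m,c in obs]),[460,85,30]); print(r.x,r.fun)
for z in (28,32,36): print(z,[ray(m,c,z)[0,:2].round(1) for m,c in obs])
s=bot.sense(); print(s["tool_pos"],s["opening"])
E
```

```text
t: 28.55
tool_pos: [595.2, 76.8, 187.0]
tcp_rot: [-0.001, -0.067, 0.998, -0.0]
ft_force: [0.7, -0.5, 0.5]
opening: -0.004
w5 (35.5, 333.0) (46.0, 53.0)
w6 (123.0, 74.5) (25.0, 24.0)
[465.67379296  84.22185089  32.6138047 ] [ 0.00957736  0.05654578  0.11140933 -0.04612633]
28 [array([462.5,  80.6]), array([465.4,  81.8])]
32 [array([465.2,  83.8]), array([465.7,  83.8])]
36 [array([468.,  87.]), array([466. ,  85.8])]
[595.23400162  76.79063938 187.01803269] -0.0038533869035337976
```

```bash
python3 -m crank '[[[5,1,0,0,0,0,-1],[10,2,0,0,0,0,-1],[12.75,2.44,1,0,0,0,-1],[12.75,2.44,5,0,0,0,-1],[12.75,2.44,9,0,0,0,-1],[12.75,2.44,12,0,0,0,-1],[12.75,2.44,13.5,0,0,0,-1],[12.75,2.44,13.5,0,0,0,-1]]]'
python3 - <<'E'
from h import *
s=bot.sense(); print(s["tool_pos"]); im=camera("scene"); cv2.imwrite("pics/s8.png",cv2.resize(im[180:380,120:400],None,fx=2.5,fy=2.5)[:,:,::-1])
E
```

```text
t: 29.55
tool_pos: [465.1, 83.9, 51.0]
tcp_rot: [-0.002, -0.067, 0.998, -0.0]
ft_force: [-0.5, -0.5, 0.3]
opening: -0.0
[465.10983611  83.89167145  50.95037428]
```

View pics/s8.png

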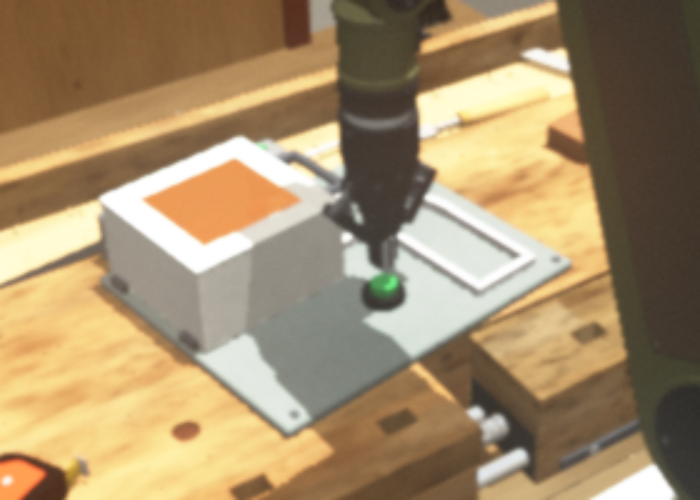

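The fingertips are over the button at about (385,285) and the hood is flush. Pressing.

```bash
python3 -m crank '[[[0.05,0,1,0,0,0,-1],[0.05,0,1.5,0,0,0,-1],[0.05,0,1.8,0,0,0,-1],[0.05,0,2.0,0,0,0,-1],[0.05,0,2.2,0,0,0,-1],[0.05,0,2.4,0,0,0,-1],[0.05,0,2.5,0,0,0,-1],[0.05,0,2.5,0,0,0,-1]]]'
```

```text
t: 30.6
tool_pos: [466.2, 84.1, 27.9]
tcp_rot: [0.0, -0.067, 0.998, 0.0]
ft_force: [-2.4, -0.6, 9.6]
opening: 0.003
```

```bash
python3 -m crank '[[[0,0,0.1,0,0,0,-1],[0,0,0.2,0,0,0,-1],[0,0,0.2,0,0,0,-1],[0,0,0.2,0,0,0,-1],[0,0,0.2,0,0,0,-1],[0,0,0.2,0,0,0,-1],[0,0,0.2,0,0,0,-1],[0,0,0.2,0,0,0,-1]]]'
python3 -m crank '[[[0,0,-0.5,0,0,0,-1],[0,0,-2,0,0,0,-1],[0,0,-5,0,0,0,-1],[0,0,-9,0,0,0,-1],[0,0,-13,0,0,0,-1],[0,0,-16,0,0,0,-1],[4,-6,-18,0,0,0,-1],[4,-12,-18,0,0,0,-1]]]'
python3 -m crank '[[[0,-6,0,0,0,0,-1],[0,-12,0,0,0,0,-1],[0,-15,0,0,0,0,-1],[0,-15,0,0,0,0,-1],[0,-15,0,0,0,0,-1],[0,-15,0,0,0,0,-1],[0,-15,0,0,0,0,-1],[0,-15,0,0,0,0,-1]]]'
python3 - <<'E'
from h import *
im=np.hstack([camera("top")[150:330,100:440],camera("scene")[180:360,100:420]])
cv2.imwrite("pics/f9.png",cv2.resize(im,(800,218))[:,:,::-1])
E
```

```text
t: 31.6
tool_pos: [466.3, 84.1, 27.6]
tcp_rot: [0.001, -0.067, 0.998, 0.0]
ft_force: [-6.7, -1.4, 25.8]
opening: 0.005
t: 32.6
tool_pos: [441.7, -32.7, 206.1]
tcp_rot: [0.001, -0.068, 0.998, -0.0]
ft_force: [1.2, 0.2, 0.0]
opening: -0.0
t: 33.6
tool_pos: [462.1, -180.4, 205.0]
tcp_rot: [0.0, -0.067, 0.998, -0.0]
ft_force: [0.6, 0.6, -0.6]
opening: 0.0
```

View pics/f9.png

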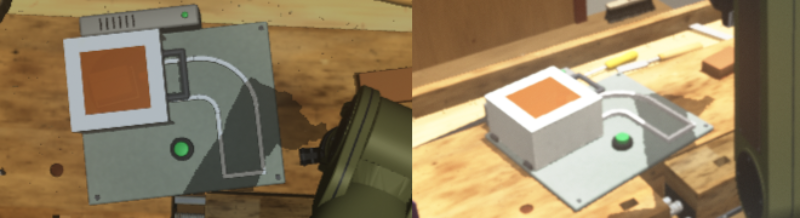

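```bash
python3 -c "
from workcell import bot
print(bot.sense()['t'],bot.close_job())"
```

```text
the job is handed in; nothing more can be done
33.7 None
```

I did every step of the job in the required order and handed it in at 33.7 s. The hand-in gives no verdict, so these are my own checks.

- **Block:** I set it in the white rectangle while the carrier was still on the first straight. It measured about 2.5 mm from the rectangle's centre and within 0.01 rad of its direction. A later look from above, with the carrier at the end stop, gave 4–5 mm, which is inside the 12 mm limit and close to what that view can measure.
- **Carrier:** I slid it round the bend by its orange post, with forces of 10 N or less, until it met the end stop. There the tool moved only 1.4 mm of the last 3 mm commanded, and the force rose to 5 N. My estimate put the foot at (30, 95) mm in the station frame. I expected y of about 90–92.5 mm, so this sits 2–5 mm past that, within my calibration uncertainty.
- **Hood:** I lowered it at about 0.5 rad/s, slower near the end, until it met its stop at 17 N. Both the overhead and side pictures show it flush. I could not measure the angle directly.
- **Start button:** I pressed it until it went no further (26 N, against a 4 N spring), then released it. The last picture shows the hood still shut, nothing touched and the arm clear. The picture is too coarse to prove that the button sprang fully back.
- **Sanding block and green box:** nothing touched them, though I did not measure their positions again at the end.

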